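# Set a wine-case slat in the sawing board

### The job

Get the loose wine-case slat ready to be sawn to length: with the fingertips, push it flat against the fence of the sawing board and along the fence until its pencil line lies right over the steel edge, so that just the hatched waste end overhangs, then press the red cam lever all the way down to clamp it there. The slat is only to be pushed, never lifted or tipped, and the things standing around are to be left where they are.

Things in the scene. Friction and masses are not known exactly. Their poses are not given: they have to be found in the camera images.
- sawing_board: Dark wooden sawing board, fixed. Origin on the counter under its centre; at yaw 0 x points away from the robot, y left. Bed 140 (x) x 320 (y) mm, top at z=28. Fence along the far side: face at x=45, back x=67, top z=50. Right end of the bed (y=-160) = sawing edge with steel strip. Steel bracket (y=-121 to -69, x over 6, 72 high) holds the cam lever at y=-95.
- saw_edge (a point): Point on the sawing edge: right end of the bed, at its top surface, in line with the middle of a slat that lies against the fence (x = +5, y = -160, z = 28 mm in the sawing board's frame; same axes).
- slat: Loose pale wooden slat, 80 (x) x 280 (y) x 9 (z) mm, about 0.15 kg, flat on the bed under the raised cam. Origin at the centre of its underside; y along its length. It starts 8 to 18 mm off the fence, slightly askew, its pencil line 45 to 105 mm to the left (+y) of the sawing edge. It slides under a push of 1 to 2 N.
- cut_line (a point): Middle of the pencil line across the slat, on its top face: y=-80, z=9 mm in the slat's frame, 60 mm from the slat's right end and 220 mm from its left end. The waste beyond it bears three slanting pencil strokes. At the goal this point is 9 mm above point saw_edge.
- cam_lever (a joint): Cam lever angle, rad: 0 = raised 45 degrees, 0.785 = level, fully down, cam clamping the slat. Starts at 0 to 0.2, stays where left. Its axis runs along the sawing board's y at x=20, z=59 mm in that frame; the lever reaches from there to the robot side (-x). Pressing the grip down closes it: about 2 N at first, 5 to 15 N near the end as the cam bites.
- lever_grip (a point): Point on the axis of the red grip, 80 mm from the pivot (round grip about 16 mm thick, 44 to 102 mm from the pivot). Fully down it is 60 mm above the counter, its top 68 mm.
- tasting_glass_b: Bystander: empty stemmed tasting glass, 81 mm wide, 202 mm tall, upright behind the sawing board; origin under its foot.
- tape_roll: Bystander: roll of tape lying flat, 104 mm across, 25 mm high; origin at the centre of its underside.
- pencil_a: Bystander: green pencil lying on the counter behind the sawing board, 123 mm long; origin at the middle of its underside.
- fruit2: Bystander: lemon lying left of the sawing board, 67 x 51 x 49 mm; origin under its middle.

How it is judged:
On the way, in this order (a step that is already met when the one before it is completed fails the run):
1. slat square against the fence, pencil line over the sawing edge, cam lever still raised (y of cut_line in the frame of saw_edge between -0.004 and 0.004 m and x of cut_line in the frame of saw_edge above -0.003 m and angle between the y axis of slat and the y axis of sawing_board, either way round below 0.025 rad and value of joint cam_lever below 0.45 rad), for 0.2 s.
2. cam lever pressed fully down (value of joint cam_lever above 0.73 rad), for 0.1 s.
At the end, for the whole second after the job is handed in: The slat lies at rest against the fence (within 3 mm, within 0.025 rad of parallel), its pencil line within 4 mm of the sawing edge, and the cam lever is fully down (at least 0.73 rad) and really presses on the slat (y of cut_line in the frame of saw_edge between -0.004 and 0.004 m and x of cut_line in the frame of saw_edge above -0.003 m and angle between the y axis of slat and the y axis of sawing_board, either way round below 0.025 rad and value of joint cam_lever above 0.73 rad and contact force between slat and sawing_board above 6 N and linear speed of slat below 0.01 m/s); the robot touches nothing.
It fails at once if the slat is lifted or tipped (z of cut_line in the frame of saw_edge above 0.021 m or z of cut_line in the frame of saw_edge below -0.003 m or z of slat in the frame of saw_edge above 0.012 m or angle between slat's own z axis and vertical above 0.12 rad).
It fails at once if a bystander is moved (distance of any of tasting_glass_b, tape_roll, pencil_a from where it was at the start of the episode above 0.03 m or distance of fruit2 from where it was at the start of the episode above 0.04 m).
It also fails if it takes over 61 s, if anything falls off the work surface, if the arm or the gripper's body presses on something with over 40 N, if the wrist force passes 120 N, or if a joint passes its speed limit or range.

### The arm

A 6-joint arm with a two-finger parallel gripper is mounted at the origin on a cart in front of the work surface, level with it; the furniture and walls round the work are solid. World frame = base frame: x ahead of the robot, y to its left, z up, the work surface at z = 0. Lengths are in m, angles in rad, forces in N, time in s.
With the tool pointing down it reaches from about 0.3 to 0.85 m from the base axis. Payload 4.2 kg.
Tool frame: the origin (TCP) lies on the centre line of the jaws, within the pads' length; the fingertips stand 25 mm ahead of it and the grasp point (between the pads) lies 6 mm ahead of it; z points along the fingers, y is the line along which they close (so a half turn about z gives the same grasp; the last joint's range is limited). The gripper opens to 91 mm and grips with 3 to 60 N. Pads are 32 mm wide; open, the fingers measure 118 mm over their backs; the gripper's body (76 mm by 178 mm) begins 60 mm behind the grasp point.
Start: joints at [-1.303, 0.32, 1.565, -0, 1.257, -0.02], TCP at [0.163, -0.551, 0.239] pointing down, gripper open.
Joint ranges: [-3.11, 3.11], [-0.84, 2.01], [0.21, 2.61], [-1.34, 4.49], [0.05, 2.63], [-2.56, 2.56]. Speed limits (rad/s): [2.57, 2.57, 3.14, 3.14, 3.14, 3.14].

### API

Orientations are given as a 3x3 rotation matrix whose columns are the frame's x, y, z axes.
In Python, from plant import robot, kin, observe, viewer gives the robot as it stands. Calls block until the motion is done:
- robot.move_to(position, orientation): joint-space move of the TCP to a pose.
- robot.movel(position, rate=0.15, attitude=None, contact_N=None): straight line of the TCP; attitude=None keeps the orientation; rate is the mean speed in m/s. With contact_N (N) it stops when the force on the tool has changed by that much, and returns True; else False.
- robot.set_joints(angles): joint-space move.
- robot.move_gripper(opening): finger opening in m; the grip force is fixed at half the most; returns when the fingers have stopped.
- robot.pause(seconds).
- kin.inverse_kinematics(position, orientation): joint angles nearest the present ones, or None.
- observe(): the state.
- viewer.camera(name): name is "side" or "top" or "wrist"; returns a dict with "frame" (400x640x3 uint8, red, green, blue), "fov_y" (degrees; the focal length in pixels is half the picture's height over the tangent of half this angle, whatever the lens; pixels are square), "cx", "cy" (the principal point, pixels), "T" (4x4, takes a point from camera to world coordinates). Camera axes: x right, y up, looking along -z (the intrinsics and any distortion apply to the point x, -y, -z); pixel columns grow to the right and rows downward; lengths in m; the calibration is good to about 2 mm. A picture is of the moment at which its call begins. There is no depth.
A pose or a line that the arm cannot do raises robot.MotionError and nothing moves.
- robot.finish_job(): hands the job in; it is judged then, once.
The state is a dict: "t": time; "joint_pos": joint angles; "qvel": joint speeds; "tau": joint torques, N m; "tool_pos": TCP position; "orientation": TCP orientation; "force": force on the tool from outside, world axes, zero at the start; "moment": the same for the moment, N m; "finger_gap": finger opening in m; "finger_force": force on a finger pad.
Only numpy, scipy, OpenCV 4.12 (cv2) and the standard library are available. Lean on these libraries where they do the work, as an engineer would, in place of code of your own. Each camera call takes 0.05 s, during which the arm holds its last target. There are 200 camera calls.

## Working session

There is one attempt and no reset: what is moved stays moved. The work goes in short steps, each a Python script; the robot and the scene stay as the last script left them, time stands still between calls to the robot, and variables do not carry over. Pictures are saved under pics/ and viewed, at most 10 in all, crops included, and the job is handed in when it is done.

```bash
mkdir -p pics; ls; python3 - <<'E'
from plant import robot,kin,observe,viewer
import cv2
for n in("top","side"):
    c=viewer.camera(n); cv2.imwrite(f"pics/{n}0.png",c["frame"][:,:,::-1]); print(n,{k:v for k,v in c.items() if k!="frame"})
print(observe())
E
```

```text
pics
top {'fov_y': 48.14611972449215, 'cx': 320.47374838496165, 'cy': 194.02053682030683, 'T': array([[ 0.01568498,  0.99795317, -0.06199556,  0.50789413],
       [-0.99986367,  0.01597456,  0.00417803, -0.07844254],
       [ 0.00515983,  0.06192157,  0.99806768,  1.33792464],
       [ 0.        ,  0.        ,  0.        ,  1.        ]])}
side {'fov_y': 47.800460556687405, 'cx': 324.0826347468698, 'cy': 200.5408877519374, 'T': array([[-0.0169128 , -0.79510587,  0.60623478,  1.23381658],
       [ 0.99976963, -0.00543441,  0.02076418, -0.05653764],
       [-0.01321519,  0.6064463 ,  0.79501462,  0.9909113 ],
       [ 0.        ,  0.        ,  0.        ,  1.        ]])}
{'t': 0.1, 'joint_pos': array([-1.30303538e+00,  3.20239455e-01,  1.56553068e+00, -7.24114439e-06,
        1.25736347e+00, -1.99892216e-02]), 'qvel': array([ 0.00090424, -0.00114785, -0.00340661,  0.00078591,  0.0006746 ,
        0.00120773]), 'tau': array([ 1.26347521e-03, -4.13330734e+01, -2.32510400e+01,  7.29765440e-02,
        4.22759447e-02, -6.70433701e-05]), 'tool_pos': array([ 0.16308391, -0.55098127,  0.23820794]), 'orientation': array([[ 9.58884165e-01,  2.83797438e-01, -4.14336491e-04],
       [ 2.83797740e-01, -9.58883017e-01,  1.48421718e-03],
       [ 2.39168096e-05, -1.54078012e-03, -9.99998813e-01]]), 'force': array([-0.7232721 ,  0.3464906 , -0.26953665]), 'moment': array([ 0.00741114,  0.01012619, -0.00744778]), 'finger_force': 0.0, 'finger_gap': 0.09080630632746067}
```

View pics/top0.png

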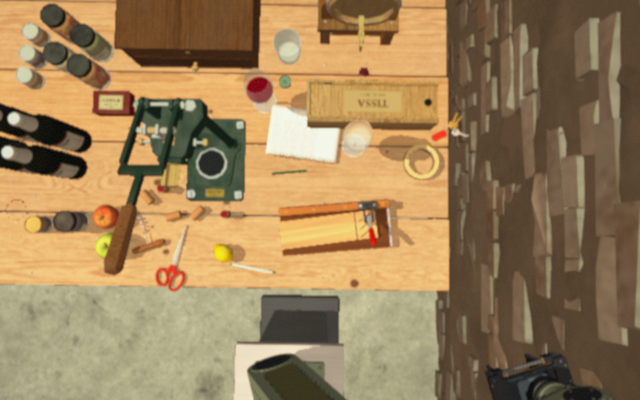

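View pics/side0.png

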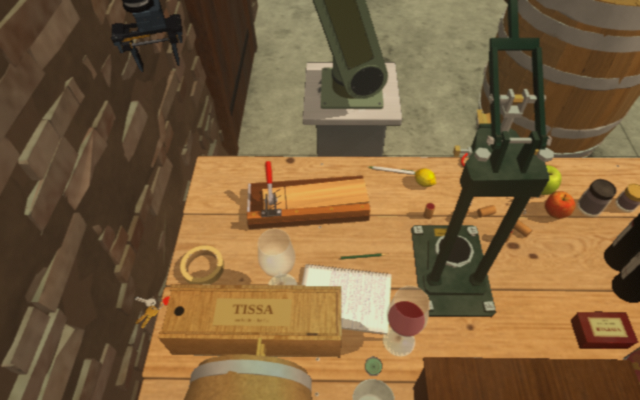

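The board centre is near (339,228) in the top view, with the fence on the far side and the red lever at the right end. The slat is under the cam, its left end near (283,232). The tape roll, glass and pencil are well behind the board. Next I'll look from close by.

```bash
cat > h.py <<'E'
from plant import robot,kin,observe,viewer
import numpy as np, cv2
def K(c):
    f=c["frame"].shape[0]/2/np.tan(np.radians(c["fov_y"]/2)); return f
def p2w(c,u,v,z):
    f=K(c); d=c["T"][:3,:3]@np.array([(u-c["cx"])/f,-(v-c["cy"])/f,-1]); o=c["T"][:3,3]
    return o+d*(z-o[2])/d[2]
def w2p(c,p):
    f=K(c); q=c["T"][:3,:3].T@(np.asarray(p)-c["T"][:3,3]); return c["cx"]+f*q[0]/-q[2], c["cy"]-f*q[1]/-q[2]
def R(yaw,y_along_x=True):
    c,s=np.cos(yaw),np.sin(yaw); ex=np.array([c,s,0]);ey=np.array([-s,c,0]);z=np.array([0,0,-1.])
    return np.column_stack([ey,ex,z]) if y_along_x else np.column_stack([ex,-ey,z])
def shot(n,name):
    c=viewer.camera(n); cv2.imwrite(f"pics/{name}.png",c["frame"][:,:,::-1]); np.save(f"pics/{name}.npy",{k:v for k,v in c.items()},allow_pickle=True); return c
def load(name): return np.load(f"pics/{name}.npy",allow_pickle=True).item()
E
python3 - <<'E'
from h import *
c=viewer.camera("top")
for u,v in((281,207),(283,254),(394,200),(397,246)): print(p2w(c,u,v,.028))
robot.move_gripper(0.0)
p=p2w(c,337,230,.028); p[2]=0.36; yaw=.06
for r in (R(yaw),R(yaw,False)):
    q=kin.inverse_kinematics(p,r); print(q)
robot.move_to(p,R(yaw)); c=shot("wrist","w1"); print({k:v for k,v in c.items() if k!="frame"},observe()["t"],observe()["force"])
E
```

```text
[0.54937739 0.03093119 0.028     ]
[0.41288319 0.02223347 0.028     ]
[ 0.57514885 -0.2997424   0.028     ]
[ 0.44112259 -0.30922775  0.028     ]
[-2.92099022e-01  1.50440943e-01  1.49143996e+00 -4.44089210e-16
  1.49971175e+00 -3.52099022e-01]
[-2.92099022e-01  1.50440943e-01  1.49143996e+00 -4.44089210e-16
  1.49971175e+00  1.21869730e+00]
{'fov_y': 60.34510243473321, 'cx': 328.14207118965226, 'cy': 201.47859832024312, 'T': array([[ 0.9983645 , -0.05574686, -0.01267323,  0.48072073],
       [ 0.05715184,  0.96775734,  0.24531491, -0.06557016],
       [-0.00141092, -0.245638  ,  0.96936061,  0.50591027],
       [ 0.        ,  0.        ,  0.        ,  1.        ]])} 3.5167 [ 0.01152834 -1.32326513  0.09125039]
```

View pics/w1.png

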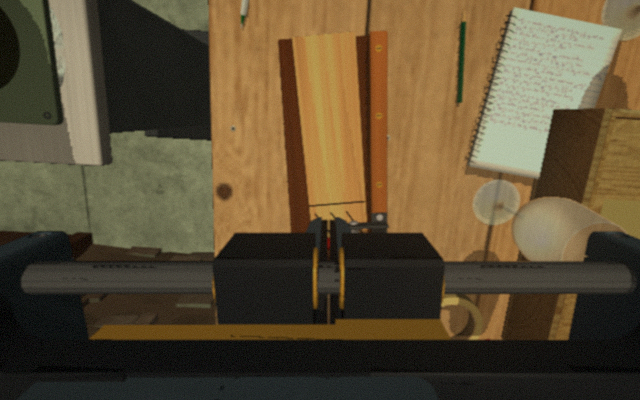

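The wrist view has image up = +y and right = +x. The fence runs along columns 371 to 387, its left end at row 31. The slat's left end runs (294,38) to (355,33), and the pencil line (309,205) to (365,202). The fingers hide the sawing edge.

```bash
python3 - <<'E'
from h import *
c=load("w1"); t=load("w1")
for n,u,v,z in(("fenceLfront",371,31,.05),("fenceLback",386,31,.05),("fence front low",373,210,.05),("fence back low",387,210,.05),("slatLnear",294,38,.037),("slatLfar",355,33,.037),("line near",309,205,.037),("line far",365,202,.037),("bedLnear",279,40,.028)):
    print(n,p2w(c,u,v,z).round(4))
p=p2w(c,330,200,.037)
# side-offset view from further -y
robot.move_to(np.array([.50,-.30,.36]),R(.06)); c=shot("wrist","w2")
cv2.imwrite("pics/w2c.png",cv2.resize(c["frame"][0:240,200:460,::-1],None,fx=2.4,fy=2.4,interpolation=cv2.INTER_CUBIC)); print(c["T"][:3,3])
E
```

```text
fenceLfront [0.5264 0.0353 0.05  ]
fenceLback [0.5446 0.0363 0.05  ]
fence front low [ 0.549  -0.1895  0.05  ]
fence back low [ 0.5682 -0.1884  0.05  ]
slatLnear [0.432  0.0246 0.037 ]
slatLfar [0.508  0.0347 0.037 ]
line near [ 0.4602 -0.1909  0.037 ]
line far [ 0.5386 -0.182   0.037 ]
bedLnear [0.4119 0.0229 0.028 ]
[ 0.49574464 -0.23073004  0.50615017]
```

View pics/w2c.png

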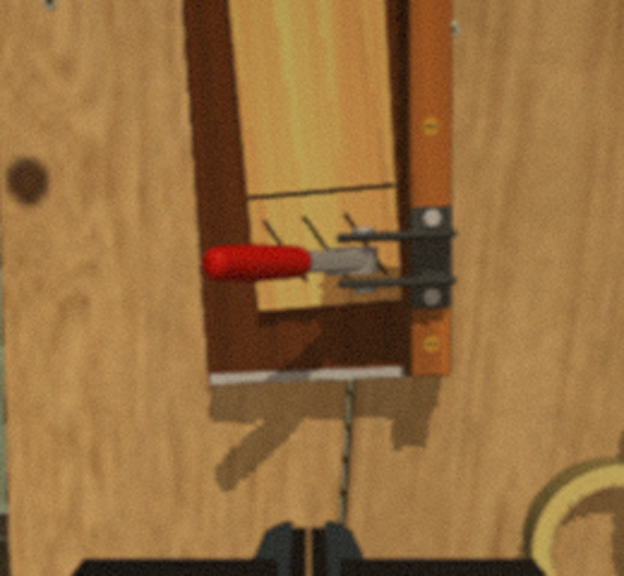

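The sawing edge (steel strip) runs from crop (210,383) to (404,374). The pencil line runs (248,198) to (394,184), and the red grip (205,263) to (310,262).

```bash
cat >> h.py <<'E'
def crop(c,u,v,z,u0=200,v0=0,s=2.4): return p2w(c,(u+.5)/s+u0-.5,(v+.5)/s+v0-.5,z)
E
python3 - <<'E'
from h import *
c=load("w2")
P={}
for n,u,v,z in(("edge near",210,383,.028),("edge far",404,374,.028),("fence R front",411,375,.05),("fence R back",449,375,.05),("fence front hi",411,5,.05),("fence back hi",452,5,.05),("line near",248,198,.037),("line far",394,184,.037),("slat R near",260,311,.037),("slat R far",402,300,.037)):
    P[n]=crop(c,u,v,z); print(n,P[n].round(4))
e=P["edge near"]-P["edge far"]; print(np.arctan2(-e[1],-e[0]))
for a,b in(("fence R front","fence front hi"),("fence R back","fence back hi"),("slat R near","line near"),("slat R far","line far")):
    d=P[b]-P[a]; print(a,np.arctan2(-d[0],d[1]))
E
```

```text
edge near [ 0.4419 -0.2937  0.028 ]
edge far [ 0.5536 -0.282   0.028 ]
fence R front [ 0.5549 -0.28    0.05  ]
fence R back [ 0.5758 -0.2788  0.05  ]
fence front hi [ 0.5387 -0.0971  0.05  ]
fence back hi [ 0.5591 -0.0959  0.05  ]
line near [ 0.4605 -0.1916  0.037 ]
line far [ 0.5384 -0.18    0.037 ]
slat R near [ 0.4695 -0.2508  0.037 ]
slat R far [ 0.5479 -0.2403  0.037 ]
0.10420190978700695
fence R front 0.0881138548171514
fence R back 0.09120869952180426
slat R near 0.15167441561368136
slat R far 0.15577922083219953
```

```bash
cat >> h.py <<'E'
YAW=.094; O=np.array([.496,-.128,0])
def B(x,y,z): return O+np.array([[np.cos(YAW),-np.sin(YAW),0],[np.sin(YAW),np.cos(YAW),0],[0,0,1]])@[x,y,z]
def inB(p): d=np.asarray(p)-O; c,s=np.cos(YAW),np.sin(YAW); return np.array([c*d[0]+s*d[1],-s*d[0]+c*d[1],d[2]])
def st(m):
    o=observe(); print(m,"t%.1f"%o["t"],(inB(o["tool_pos"])*1e3).round(1),o["force"].round(1),flush=True)
Z=.057
def pushx(y,N=6):
    robot.movel(B(-.095,y,Z),rate=.15)
    robot.movel(B(-.065,y,Z),rate=.08)
    h=robot.movel(B(-.040,y,Z),rate=.025,contact_N=N); st(f"pushx {h}")
    robot.movel(B(-.095,y,Z),rate=.15)
E
python3 - <<'E'
from h import *
robot.move_to(B(-.095,.045,.20),R(YAW))
pushx(.045)
robot.movel(B(-.095,.045,.15),rate=.3)
robot.movel(B(.003,.205,.15),rate=.3)
robot.movel(B(.003,.205,Z),rate=.2); st("down")
h=robot.movel(B(.003,.082,Z),rate=.04,contact_N=15); st(f"pushy {h}")
c=shot("wrist","w3"); 
robot.movel(B(.003,.11,Z),rate=.2)
robot.movel(B(.003,.11,.15),rate=.3)
robot.move_to(np.array([.50,-.30,.36]),R(YAW)); c=shot("wrist","w4"); st("view")
cv2.imwrite("pics/w4c.png",cv2.resize(c["frame"][0:240,200:460,::-1],None,fx=2.4,fy=2.4,interpolation=cv2.INTER_CUBIC))
E
```

```text
pushx True t7.8 [-45.5  45.3  56.4] [ 0.7  0.7 -0.5]
down t10.1 [  3.2 204.2  57.6] [0.3 1.1 0.1]
pushy False t13.3 [ 3.  82.1 57. ] [ 1.2 -0.2 -0.3]
view t15.5 [ -12.  -170.5  358.6] [ 0.9  0.5 -0.5]
```

View pics/w4c.png

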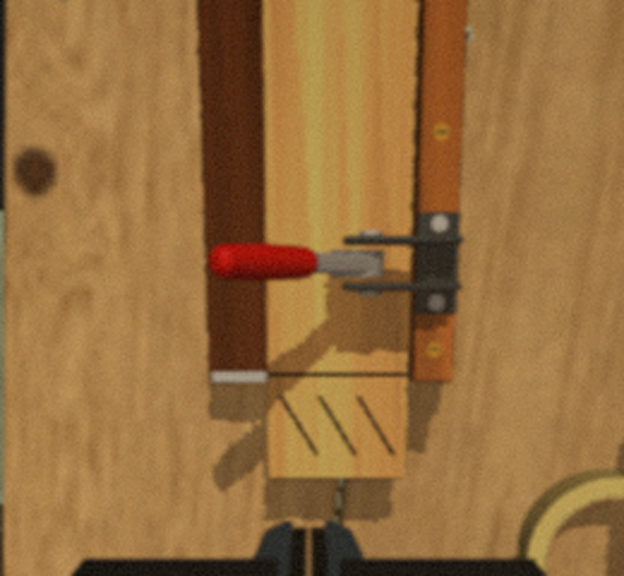

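The slat lies along the fence. Its pencil line runs (268,374) to (408,375), and the strip's outer edge is at about (212,383) to (267,382).

```bash
python3 - <<'E'
from h import *
c=load("w4")
for n,u,v,z in(("edge a",212,383,.028),("edge b",266,382,.028),("line near",268,374,.037),("line far",408,375,.037),("slatR near",269,479,.037),("slatR far",405,477,.037),("slat top near",263,5,.037),("slat top far",418,5,.037),("fence R front",415,380,.05),("fence R back",452,380,.05),("fence front hi",424,5,.05)):
    print(n,(inB(crop(c,u,v,z))*1e3).round(1))
# local profile for edge and line
g=cv2.cvtColor(c["frame"],cv2.COLOR_RGB2GRAY)
print("edge",list(enumerate(g[148:166,290:308].mean(1).round().astype(int),148)))
print("line",list(enumerate(g[148:166,318:364].mean(1).round().astype(int),148)))
E
```

```text
edge a [ -68.8 -161.2   28. ]
edge b [ -37.6 -160.7   28. ]
line near [ -35.9 -155.    37. ]
line far [  43.2 -155.6   37. ]
slatR near [ -36.1 -216.1   37. ]
slatR far [  43.2 -214.9   37. ]
slat top near [-36.1  32.8  37. ]
slat top far [42.9 32.6 37. ]
fence R front [  45.6 -156.9   50. ]
fence R back [  66.  -156.9   50. ]
fence front hi [44.4 28.9 50. ]
edge [(148, np.int64(53)), (149, np.int64(52)), (150, np.int64(52)), (151, np.int64(52)), (152, np.int64(51)), (153, np.int64(54)), (154, np.int64(92)), (155, np.int64(138)), (156, np.int64(151)), (157, np.int64(154)), (158, np.int64(141)), (159, np.int64(107)), (160, np.int64(88)), (161, np.int64(89)), (162, np.int64(91)), (163, np.int64(92)), (164, np.int64(92)), (165, np.int64(91))]
line [(148, np.int64(127)), (149, np.int64(128)), (150, np.int64(131)), (151, np.int64(131)), (152, np.int64(133)), (153, np.int64(135)), (154, np.int64(122)), (155, np.int64(84)), (156, np.int64(77)), (157, np.int64(121)), (158, np.int64(139)), (159, np.int64(140)), (160, np.int64(141)), (161, np.int64(141)), (162, np.int64(143)), (163, np.int64(145)), (164, np.int64(144)), (165, np.int64(140))]
```

```bash
python3 - <<'E'
from h import *
robot.move_to(B(.003,.11,.15),R(YAW))
robot.movel(B(.003,.11,Z),rate=.2)
robot.movel(B(.003,.0765,Z),rate=.03,contact_N=15); st("pushy")
robot.movel(B(.003,.11,Z),rate=.2)
robot.movel(B(.003,.11,.15),rate=.3)
robot.movel(B(-.095,-.02,.15),rate=.3)
pushx(-.02,8)
robot.movel(B(-.095,-.02,.15),rate=.3)
robot.move_to(np.array([.50,-.30,.36]),R(YAW)); c=shot("wrist","w5"); st("view")
cv2.imwrite("pics/w5c.png",cv2.resize(c["frame"][0:240,200:460,::-1],None,fx=2.4,fy=2.4,interpolation=cv2.INTER_CUBIC))
g=cv2.cvtColor(c["frame"],cv2.COLOR_RGB2GRAY)
print("edge",list(g[153:166,290:308].mean(1).round().astype(int)))
print("line",list(g[153:166,318:364].mean(1).round().astype(int)))
for r in (20,60,150): print(r,list(g[r:r+8,365:385].mean(0).round().astype(int)))
E
```

```text
pushy t18.7 [ 3.  76.5 57. ] [-0.3  0.3  0.1]
pushx True t22.3 [-45.2 -19.9  56.5] [-0.8 -0.2 -0.3]
view t24.4 [ -12.6 -170.7  357.9] [0.2 0.3 0. ]
edge [np.int64(54), np.int64(91), np.int64(138), np.int64(152), np.int64(152), np.int64(140), np.int64(103), np.int64(85), np.int64(90), np.int64(91), np.int64(91), np.int64(91), np.int64(92)]
line [np.int64(132), np.int64(133), np.int64(134), np.int64(137), np.int64(138), np.int64(130), np.int64(101), np.int64(74), np.int64(105), np.int64(136), np.int64(145), np.int64(145), np.int64(145)]
20 [np.int64(136), np.int64(138), np.int64(137), np.int64(136), np.int64(134), np.int64(133), np.int64(135), np.int64(133), np.int64(116), np.int64(81), np.int64(47), np.int64(52), np.int64(74), np.int64(85), np.int64(90), np.int64(91), np.int64(92), np.int64(93), np.int64(96), np.int64(94)]
60 [np.int64(138), np.int64(139), np.int64(136), np.int64(137), np.int64(136), np.int64(138), np.int64(136), np.int64(124), np.int64(91), np.int64(55), np.int64(55), np.int64(76), np.int64(89), np.int64(92), np.int64(92), np.int64(94), np.int64(97), np.int64(98), np.int64(97), np.int64(97)]
150 [np.int64(132), np.int64(128), np.int64(129), np.int64(133), np.int64(130), np.int64(109), np.int64(77), np.int64(58), np.int64(71), np.int64(86), np.int64(89), np.int64(90), np.int64(88), np.int64(89), np.int64(88), np.int64(90), np.int64(90), np.int64(91), np.int64(93), np.int64(95)]
```

View pics/w5c.png

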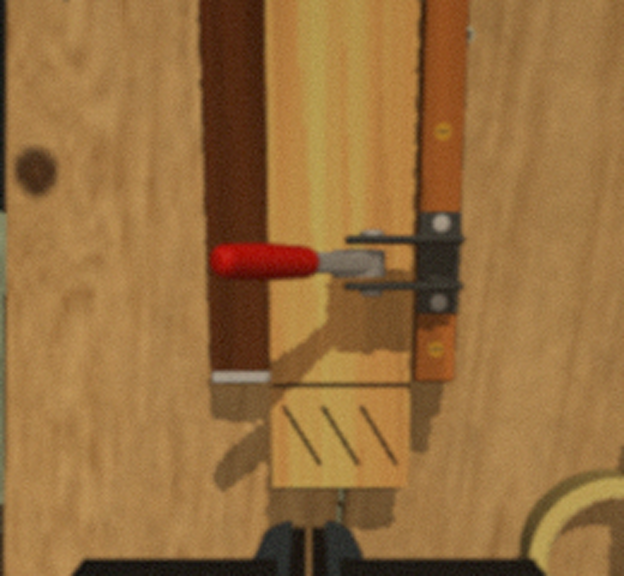

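The line (row 160.0) is over the edge to within about 0.2 mm after height correction. The slat is square, with both fence pushes ending at the same x. Next is the lever.

```bash
python3 - <<'E'
from h import *
f=.025
robot.move_to(B(-.030,-.095,.175+f),R(YAW))
print(robot.movel(B(-.032,-.095,.130+f),rate=.1,contact_N=25)); st("a")
print(robot.movel(B(-.045,-.095,.090+f),rate=.06,contact_N=25)); st("b")
print(robot.movel(B(-.050,-.095,.064+f),rate=.03,contact_N=32)); st("c")
robot.pause(.3); st("hold")
robot.movel(B(-.050,-.095,.13+f),rate=.15)
robot.movel(np.array([.50,-.30,.36]),rate=.3); robot.pause(.3); c=shot("wrist","w6"); st("view")
cv2.imwrite("pics/w6c.png",cv2.resize(c["frame"][0:240,200:460,::-1],None,fx=2.4,fy=2.4,interpolation=cv2.INTER_CUBIC))
s=shot("side","s6"); cv2.imwrite("pics/s6c.png",cv2.resize(s["frame"][140:250,220:390,::-1],None,fx=4,fy=4,interpolation=cv2.INTER_CUBIC))
g=cv2.cvtColor(c["frame"],cv2.COLOR_RGB2GRAY)
print("edge",list(g[153:166,290:308].mean(1).round().astype(int)))
print("line",list(g[153:166,318:364].mean(1).round().astype(int)))
E
```

```text
False
a t25.7 [-31.3 -95.7 155.8] [-0.2 -0.1  0.3]
False
b t26.5 [-44.8 -95.  114.9] [-0.3 -0.3  0. ]
True
c t27.4 [-49.3 -95.2  92.8] [-0.6  0.6  8.2]
hold t27.7 [-49.4 -95.2  92.8] [-1.7  0.4  8.4]
view t29.5 [ -12.3 -171.3  359.4] [ 0.   0.2 -0.3]
edge [np.int64(90), np.int64(137), np.int64(152), np.int64(150), np.int64(134), np.int64(104), np.int64(88), np.int64(90), np.int64(91), np.int64(92), np.int64(90), np.int64(91), np.int64(92)]
line [np.int64(145), np.int64(145), np.int64(146), np.int64(146), np.int64(146), np.int64(127), np.int64(81), np.int64(92), np.int64(133), np.int64(147), np.int64(147), np.int64(145), np.int64(146)]
```

View pics/w6c.png

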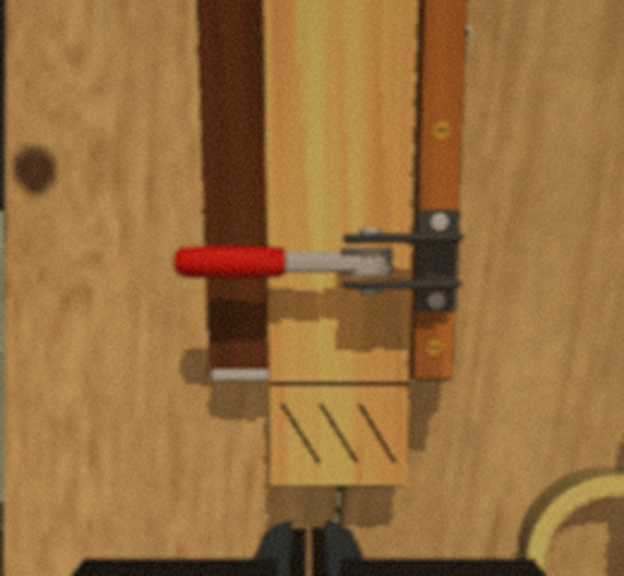

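View pics/s6c.png

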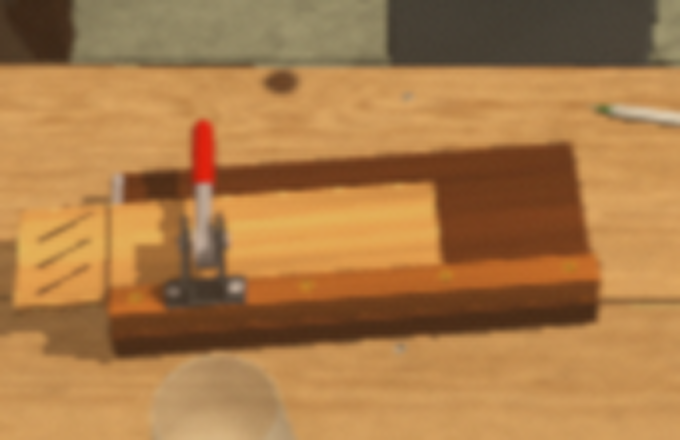

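The lever is now level: the grip spans (175,262) to (285,262), and the fingertip stopped at z = 67.8 mm against the expected 68 mm. The line is still on the edge and the slat against the fence. I'll press once more slowly to confirm, retreat and hand in.

```bash
python3 - <<'E'
from h import *
f=.025
robot.move_to(B(-.055,-.095,.12+f),R(YAW))
robot.movel(B(-.055,-.095,.074+f),rate=.08)
print(robot.movel(B(-.055,-.095,.063+f),rate=.012,contact_N=28)); st("press")
robot.movel(B(-.055,-.095,.16+f),rate=.15)
robot.movel(np.array([.50,-.30,.36]),rate=.3); robot.pause(.4)
c=shot("wrist","w7"); g=cv2.cvtColor(c["frame"],cv2.COLOR_RGB2GRAY)
print("line",list(g[155:165,318:364].mean(1).round().astype(int))); st("end")
print(robot.finish_job())
E
```

```text
True
press t31.9 [-54.9 -95.1  92.8] [-1.6  0.3  7.4]
line [np.int64(146), np.int64(146), np.int64(140), np.int64(111), np.int64(80), np.int64(106), np.int64(139), np.int64(146), np.int64(146), np.int64(146)]
end t34.0 [ -12.3 -171.4  359.8] [-0.1  0.1  0.4]
the job is handed in; nothing more can be done
None
```

I pushed the slat against the fence, with its pencil line within about 1 mm of the sawing edge by the camera, pressed the cam lever to its stop, and handed the job in at about 34 s; no verdict came back.

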